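# Load the blue module into the interlocked test nest

## Robot

A 6-joint arm with a two-finger parallel gripper is mounted at the origin on the work surface. World frame = base frame: x ahead of the robot, y to its left, z up, the work surface at z = 0. Lengths are in m, angles in degrees, forces in N, time in s.
With the tool pointing down it reaches from about 0.4 to 0.825 m from the base axis. Payload 7 kg.
Tool frame: the origin (TCP) lies between the finger pads; the fingertips stand 19 mm ahead of it and the grasp point (between the pads) is the TCP; z points along the fingers, y is the line along which they close (so a half turn about z gives the same grasp; the last joint's range is limited). The gripper opens to 88 mm and grips with 3 to 60 N. Pads are 19 mm wide; open, the fingers measure 130 mm over their backs; the gripper's body (78 mm by 193 mm) begins 47 mm behind the grasp point.
Start: joints at [-51.904, 20.546, 0.682, 0, -70.136, -16.507], TCP at [0.248, -0.628, 0.246] pointing down, gripper open.
Joint ranges: [-176.03, 176.03], [-82.01, 121.73], [-58.28, 71.71], [-173.87, 95.51], [-174.79, -0.11], [-173.66, 173.66]. Speed limits (degrees/s): [136.94, 136.94, 172.46, 180, 180, 180].

## Interface

Orientations are given as [roll, pitch, yaw] about the fixed x, y, z axes, in that order (R = Rz(yaw) Ry(pitch) Rx(roll)).
In Python, from plant import get_obs, snapshot, close_job, spot_in, spot_point gives the robot as it stands.
- The arm moves only by the tool play_rows, never from a script. Its argument "plan" is a list of rows, each a list of 6 numbers: the shift along the tool's x, y, z in cm, then the turn, a rotation vector about the tool's x, y, z in degrees. A call has 1 to 20 rows; each row shifts and turns the commanded pose from where the row before left it, along the tool's axes as they then stand; what a row does not reach is not made up. A row lasts 1/12 s, in which the tool goes at most 41.7 mm and 7.16 degrees, less where a joint would pass 70% of its speed; a pose out of reach is approached as far as the arm can. A call is refused whole if a number of a shift passes 4.17 or a number of a turn 7.16, either way. A call with a gripper value outside its range is refused whole. "grip" is the finger opening in cm, from 0 to 8.76, set as the call begins (left out, the last holds). The fingers move at their own pace and stop on an object; the grip force is fixed at half the most. Time passes only in rows, so rows that do not move let the fingers close. It gives the time, the measured TCP pose, the force, the opening and the grip force at its end, in the units of the state.
- get_obs(): the state, without advancing time (a new reading comes with each control period).
- snapshot(name): name is "scene" or "top" or "wrist"; returns a dict with "frame" (384x512x3 uint8, red, green, blue), "fx", "fy", "cx", "cy" (pixels), "k1" (the pictures are not rectified: a ray, as slopes to the right and down, at radius r is drawn at 1 + k1 r^2 times it, then the intrinsics apply), "position" and "attitude" of the camera in the world. Camera axes: x right, y down, z forward; pixel columns grow to the right and rows downward; lengths in m; the calibration is good to about 2 mm. A picture is of the moment at which its call begins. There is no depth.
- close_job(): hands the job in; it is judged then, once.
Trained networks look in the newest picture that a camera, given by its name, has taken for a name from the list of things; names that differ only in an ending like _2 or _b are one class to them, and where a whole thing is asked for, a point or a joint stands for the part that bears it (a point fixed in the world has none). Each returns a list of dicts, best first, with "score" (0 to 1); they miss things now and then, are a little off and sometimes report something else, mostly with a low value. They report only what shows in the picture. A call takes as long as a camera call. They do not tell look-alikes from the thing itself.
- spot_in(camera, thing): "position" ([x, y, z] in m, in world coordinates, good to about 4 mm: the middle of the surface that is visible of it).
- spot_point(camera, thing): "position" ([x, y, z] in m, in world coordinates, good to about 4 mm: a listed point, or the origin of a listed thing).
The state is a dict: "clock": time; "joint_pos": joint angles; "qvel": joint speeds; "tau": joint torques, N m; "tool_pos": TCP position; "orientation": TCP orientation; "force": force on the tool from outside, world axes, zero at the start; "moment": the same for the moment, N m; "opening": finger opening in m; "gripper_force": force on a finger pad.
Only numpy, scipy, OpenCV 4.12 (cv2) and the standard library are available. Lean on these libraries where they do the work, as an engineer would, in place of code of your own. Each camera call takes 0.05 s, during which the arm holds its last target. There are 200 camera calls.

## Task

Load the blue module into the aluminium test nest: pick it up and set it down flat between the four black corner brackets, either way round, so that its end presses the nest's hinged switch lever down and keeps it down when you let go. Lower it in, do not drop it, and leave the orange module where it lies.

Things in the scene. Friction and masses are not known exactly. Their poses are not given: they have to be found in the camera images.
- blue_module: Blue closed plastic case 110 x 48 x 34 mm (own x, y, z), 0.13 to 0.25 kg, flat on the bench. Origin: centre of its underside; x along its length, z up. White label on top; two sockets (red, black) stand 7 mm above the top, 38 mm from the centre towards +x. Grip it by the bare middle of its long sides (48 mm).
- test_nest: Aluminium base plate, fixed, 180 x 110 mm (x, y); its top is the floor, 20 mm above the bench. Origin: at bench level under the pocket's centre; x along the pocket, z up. Four black corner brackets, 10 mm high above the floor, bound a pocket 130 (x) x 68 mm (y): 10 mm of play round the module, whose length goes along x. The middle 88 mm of the long sides is open for fingers.
- switch_lever (a joint): Steel lever 12 x 66 mm, red roller at its free end, hinged across the nest 12 mm from the pocket's centre; it slopes up to the nest's +x end, roller about 40 mm above the bench. Value in rad: 0 = raised, grows as pressed, 0.31 = stop. Pressed means above 0.2; a module flat in the pocket gives about 0.27. Light spring (0.2 N at the module's end): the module's weight holds it down.
- orange_module: Orange module, a bystander of the same shape and size as the blue one (origin at the centre of its underside). To be left alone. A small white breadboard (55 x 84 x 9 mm) and, farther out, a yellow hand-held multimeter (78 x 160 mm, 42 mm high) also lie on the bench.
There are look-alikes about, which are no part of the job. Of the things that look like the blue_module, the smallest one is meant.

How it is judged (in metres and radians):
On the way:
1. the blue module is picked up off the bench (height (world z) of blue_module above 0.025 m and contact force between the fingers and blue_module above 0.5 N), for 0.1 s.
At the end, for the whole second after the job is handed in: The blue module rests released and flat (3 degrees) on the nest floor (4 mm) between the brackets, within 14 mm of the pocket's centre in the nest's x and y, its length within 15 degrees of the nest's x, either way round; the lever stays pressed above 0.2 rad (value of joint switch_lever above 0.2 rad and x of blue_module in the frame of test_nest between -0.014 and 0.014 m and y of blue_module in the frame of test_nest between -0.014 and 0.014 m and z of blue_module in the frame of test_nest between 0.016 and 0.024 m and angle between the x axis of blue_module and the x axis of test_nest, either way round below 0.26 rad and angle between blue_module's own z axis and vertical below 0.06 rad and linear speed of blue_module below 0.02 m/s); the robot touches nothing.
It fails at once if the blue module is dropped (out of the fingers and moving faster than 0.7 m/s, a fall of some 25 mm) (linear speed of blue_module above 0.7 m/s and contact force between the fingers and blue_module below 0.05 N).
It fails at once if the orange module is moved by more than 30 mm (distance of orange_module from where it was at the start of the episode above 0.03 m).
It also fails if it takes over 35 s, if anything falls off the work surface, if the arm or the gripper's body presses on something with over 40 N, if the wrist force passes 120 N, or if a joint passes its speed limit or range.

## Working session

There is one attempt and no reset: what is moved stays moved. The work goes in short steps, Python scripts to look and compute and a tool call to move; the robot and the scene stay as the last step left them, time stands still between calls to the robot, and variables do not carry over. Pictures are saved under pics/ and viewed, at most 10 in all, crops included, and the job is handed in when it is done.

Besides the shell and the picture viewer there is one more tool, called after ">>>" as a command line: name --pt "numbers of a row" for each row, then --argument value for the rest. play_rows: Moves the arm, as the interface text tells. Its arguments: {"type":"object","properties":{"plan":{"type":"array","items":{"type":"array","items":{"type":"number"}}},"grip":{"type":"number"}},"required":["plan"]}

```bash
mkdir -p pics; cat > h.py <<'E'
import numpy as np, cv2
from scipy.spatial.transform import Rotation as R
from plant import get_obs, snapshot, close_job, spot_in, spot_point
def rot(s):
    a=np.array(s['attitude'],float)
    return a if a.shape==(3,3) else (R.from_quat(a).as_matrix() if a.size==4 else R.from_euler('xyz',a,degrees=True).as_matrix())
def save(s,n,box=None,k=1):
    f=s['frame'][:,:,::-1]
    if box: f=f[box[1]:box[3],box[0]:box[2]]
    cv2.imwrite('pics/'+n,cv2.resize(f,None,fx=k,fy=k,interpolation=cv2.INTER_CUBIC))
def px2w(s,u,v,z):
    d=np.array([(u-s['cx'])/s['fx'],(v-s['cy'])/s['fy']]); p=d.copy()
    for _ in range(20): p=d/(1+s['k1']*(p@p))
    r=rot(s)@[p[0],p[1],1]; o=np.array(s['position']); return o+r*(z-o[2])/r[2]
def w2px(s,P):
    c=rot(s).T@(np.array(P)-s['position']); p=c[:2]/c[2]; p=p*(1+s['k1']*(p@p)); return np.round([p[0]*s['fx']+s['cx'],p[1]*s['fy']+s['cy']],1)
E
python3 - <<'E'
from h import *
o=get_obs(); print(o['tool_pos'],o['orientation'])
for c in ['top','scene']:
    s=snapshot(c); save(s,c+'.png',None,1.5); print(c,s['position'],s['attitude'],s['fx'],s['k1'])
    for t in ['blue_module','test_nest','switch_lever','orange_module']:
        for f in (spot_in,spot_point):
            print(t,f.__name__,[(np.round(d['position'],3).tolist(),round(d['score'],2),w2px(s,d['position']).tolist()) for d in f(c,t)])
E
```

```text
[ 0.24815562 -0.6272206   0.24464041] [ 1.79905175e+02 -8.78099649e-03 -1.58419695e+02]
top [0.40774097 0.00704773 1.11833231] [-172.00471032   -0.28071819  -88.48267185] 413.12011352836527 0.041481979510038715
blue_module call [([0.568, 0.133, 0.035], 0.8, [199.5, 189.6]), ([0.382, 0.111, 0.043], 0.77, [204.5, 260.8]), ([0.753, 0.18, 0.044], 0.59, [184.3, 120.6])]
blue_module call [([0.76, 0.183, -0.004], 0.69, [185.8, 123.4]), ([0.567, 0.135, 0.002], 0.61, [199.9, 191.6]), ([0.384, 0.113, -0.004], 0.6, [205.4, 259.9])]
test_nest call [([0.55, -0.147, 0.018], 0.58, [304.1, 199.9])]
test_nest call [([0.55, -0.147, -0.002], 0.58, [303.2, 200.6])]
switch_lever call []Traceback (most recent call last):
  File "<stdin>", line 7, in <module>
ValueError: it knows: blue_module, orange_module, test_nest
```

View pics/top.png

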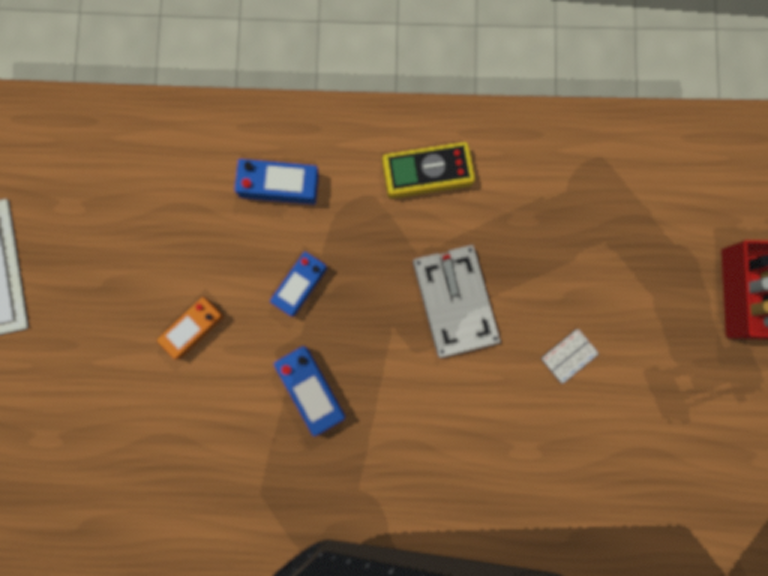

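```bash
python3 - <<'E'
from h import *
s=snapshot('top'); save(s,'crop.png',(140,90,260,310),2.7)
b=s['frame'].astype(int); m=((b[:,:,2]>b[:,:,0]+40)&(b[:,:,2]>70)).astype('uint8')
m=cv2.morphologyEx(m,cv2.MORPH_CLOSE,np.ones((9,9)))
for c in cv2.findContours(m,0,2)[0]:
    if cv2.contourArea(c)>200:
        q=cv2.boxPoints(cv2.minAreaRect(c)); w=np.array([px2w(s,*p,.03)[:2] for p in q]); e=w[1:3]-w[:2]
        print(cv2.minAreaRect(c),w.mean(0).round(3),np.linalg.norm(e,axis=1).round(3),np.degrees(np.arctan2(e[:,1],e[:,0])).round(1))
E
```

```text
((205.8113250732422, 260.160400390625), (56.043190002441406, 24.573528289794922), 60.945396423339844) [0.384 0.109] [0.064 0.145] [ -59.3 -148.7]
((198.64456176757812, 188.880615234375), (18.334932327270508, 40.790069580078125), 34.508522033691406) [0.571 0.136] [0.109 0.05 ] [ -31.8 -123.2]
((183.89315795898438, 119.71116638183594), (53.52732849121094, 23.643436431884766), 5.04245138168335) [0.76  0.184] [0.066 0.146] [ -1.8 -93.5]
```

View crop.

The crop is needed to confirm which blue module is meant. There are three candidates: full-resolution px (199,189), 109x50 mm; (206,260), 145x64 mm; and (184,120), 146x66 mm. The one at (199,189) is the smallest and matches 110x48.

View pics/crop.png

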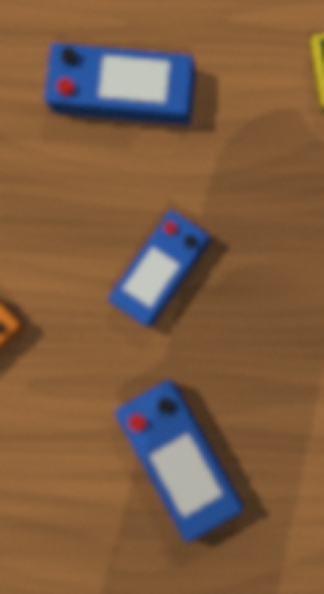

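```bash
cat >> h.py <<'E'
def go(x,y,z,yaw):
    "tool-frame shift (cm) from the current pose to world x,y,z, and turn about tool z (deg) to yaw"
    o=get_obs(); M=R.from_euler('xyz',o['orientation'],degrees=True)
    d=M.inv().apply(np.array([x,y,z])-o['tool_pos'])*100
    t=-((yaw-o['orientation'][2]+180)%360-180); print('shift cm',d.round(2),'turn z',round(t,1),'tool',o['tool_pos'].round(4),o['orientation'].round(2),'clock',o['clock'])
E
python3 - <<'E'
from h import *
s=snapshot('top')
w=np.array([px2w(s,u/1.5,v/1.5,.02)[:2] for u,v in [(414,257),(472,246),(499,348),(441,357)]])
print(w.round(3),w.mean(0).round(3)); e=(w[0]+w[1]-w[2]-w[3])/2; print(np.linalg.norm(e),np.degrees(np.arctan2(e[1],e[0])))
go(.569,.135,.2,148)
E
```

```text
[[ 0.626 -0.07 ]
 [ 0.649 -0.174]
 [ 0.466 -0.223]
 [ 0.447 -0.121]] [ 0.547 -0.147]
0.18691289975201078 15.324402738305288
shift cm [-57.88  59.11   4.55] turn z 53.6 tool [ 0.2483 -0.6276  0.2454] [ 179.98   -0.   -158.41] clock 0.4
```

The crop shows three blue modules, and the middle one (full-res px ~199,189) is clearly the smallest: about 109x50 mm against about 146x65 mm for the other two. I'll go above it.

>>> play_rows --pt "-2.85 2.9 0 0 0 0" --pt "-2.85 2.9 0 0 0 0" --pt "-2.85 2.9 0 0 0 0" --pt "-2.85 2.9 0 0 0 0" --pt "-2.85 2.9 0 0 0 0" --pt "-2.85 2.9 0 0 0 0" --pt "-2.85 2.9 0 0 0 0" --pt "-2.85 2.9 0 0 0 0" --pt "-2.85 2.9 0 0 0 0" --pt "-2.85 2.9 0 0 0 0" --pt "-2.85 2.9 0 0 0 0" --pt "-2.85 2.9 0 0 0 0" --pt "-2.85 2.9 0 0 0 0" --pt "-2.85 2.9 0 0 0 0" --pt "-2.85 2.9 0 0 0 0" --pt "-2.85 2.9 0 0 0 0" --pt "-2.85 2.9 0 0 0 0" --pt "-2.85 2.9 0 0 0 0" --pt "-2.85 2.9 0 0 0 0" --pt "-2.85 2.9 0 0 0 0" --grip 8.7

```text
clock: 2.07
tool_pos: [0.5653, 0.1235, 0.2459]
orientation: [180.0, 0.0, -158.4]
force: [0.8, -0.4, 0.2]
opening: 0.0873
gripper_force: 0.0
```

>>> play_rows --pt "0 0 0 0 0 6.7" --pt "0 0 0 0 0 6.7" --pt "0 0 0 0 0 6.7" --pt "0 0 0 0 0 6.7" --pt "0 0 0 0 0 6.7" --pt "0 0 0 0 0 6.7" --pt "0 0 0 0 0 6.7" --pt "0 0 0 0 0 6.7" --pt "0 0 0 0 0 0" --pt "0 0 0 0 0 0"

```text
clock: 2.9
tool_pos: [0.5649, 0.1214, 0.2456]
orientation: [180.0, 0.0, 148.2]
force: [-0.1, -0.4, -1.1]
opening: 0.0872
gripper_force: 0.0
```

```bash
cat > look.py <<'E'
from h import *
import sys
s=snapshot('wrist'); save(s,sys.argv[1],None,1.5); print(s['position'],s['attitude'])
for t in ['blue_module','test_nest']:
    for f in (spot_in,spot_point):
        print(t,[(np.round(d['position'],3).tolist(),round(d['score'],2),w2px(s,d['position']).tolist()) for d in f('wrist',t)])
b=s['frame'].astype(int); m=((b[:,:,2]>b[:,:,0]+40)&(b[:,:,2]>70)).astype('uint8')
m=cv2.morphologyEx(m,cv2.MORPH_CLOSE,np.ones((25,25)))
for c in cv2.findContours(m,0,2)[0]:
    if cv2.contourArea(c)>3000:
        q=cv2.boxPoints(cv2.minAreaRect(c)); w=np.array([px2w(s,*p,.034)[:2] for p in q]); e=w[1:3]-w[:2]
        print(q.round().tolist(),w.mean(0).round(3),np.linalg.norm(e,axis=1).round(3),np.degrees(np.arctan2(e[:,1],e[:,0])).round(1))
go(.569,.135,.2,148)
E
python3 look.py w1.png
```

```text
[0.49988543 0.16107509 0.38507734] [ 1.63503220e+02 -6.08853737e-02  5.81982178e+01]
blue_module [([0.382, 0.109, 0.047], 0.95, [164.3, 47.1]), ([0.735, 0.213, 0.042], 0.62, [375.5, 240.0]), ([0.57, 0.136, 0.032], 0.56, [268.7, 169.3])]
blue_module [([0.576, 0.136, -0.001], 0.71, [269.9, 168.2])]
test_nest [([0.483, -0.116, 0.022], 0.66, [89.6, 208.2])]
test_nest []
[[91.0, 42.0], [122.0, -17.0], [247.0, 48.0], [216.0, 107.0]] [0.381 0.113] [0.075 0.155] [111.4  32.9]
shift cm [0.37 1.37 4.56] turn z 0.1 tool [0.5649 0.1214 0.2456] [180.     0.   148.09] clock 3.15
```

View pics/w1.png

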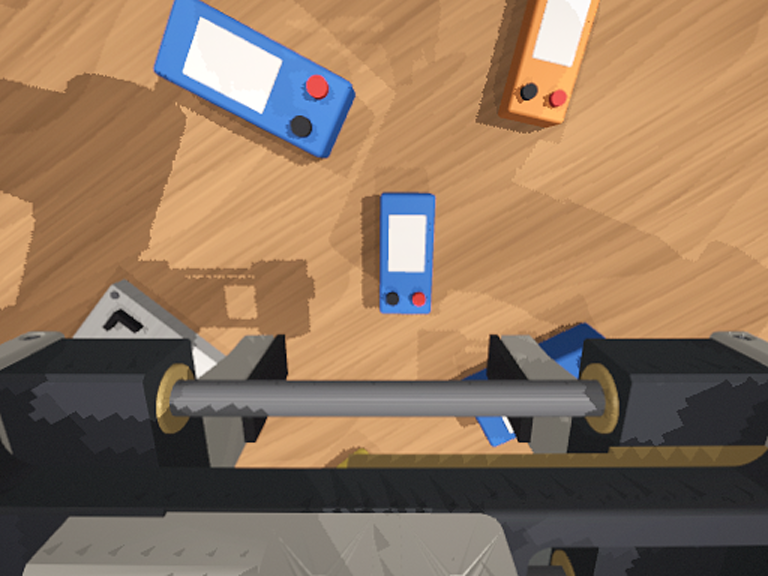

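The picture shows the small blue module at about (407,254), its top's corners near (380,195), (434,195), (432,312) and (380,312), aligned with the tool. The fingers are clear of it. I'll measure its top's corners.

```bash
python3 - <<'E'
from h import *
s=snapshot('wrist')
b=s['frame'].astype(int); m=((b[:,:,2]>b[:,:,0]+40)&(b[:,:,2]>70)).astype('uint8')
n,l,st,ce=cv2.connectedComponentsWithStats(m)
k=l[134,0]; k=l[140,257] or l[165,257]; m=cv2.morphologyEx((l==k).astype('uint8'),cv2.MORPH_CLOSE,np.ones((25,25)))
c=max(cv2.findContours(m,0,2)[0],key=cv2.contourArea)
q=cv2.boxPoints(cv2.minAreaRect(c)); w=np.array([px2w(s,*p,.034)[:2] for p in q]); e=w[1:3]-w[:2]
print(q.round(1).tolist(),w.mean(0).round(4),np.linalg.norm(e,axis=1).round(3),np.degrees(np.arctan2(e[:,1],e[:,0])).round(1))
t=R.from_euler('z',148,degrees=True).as_matrix()
go(*w.mean(0),.022,148)
E
```

```text
[[253.0, 129.0], [289.0, 129.0], [289.0, 208.0], [253.0, 208.0]] [0.5717 0.1379] [0.046 0.108] [ 58.1 -30. ]
shift cm [ 0.29  1.76 22.36] turn z 0.1 tool [0.5649 0.1214 0.2456] [-180.     -0.    148.07] clock 3.2
```

>>> play_rows --pt "0.2 0.85 0 0 0 -1" --pt "0 0.85 2 0 0 0" --pt "0 0 3.5 0 0 0" --pt "0 0 3.5 0 0 0" --pt "0 0 3.5 0 0 0" --pt "0 0 3 0 0 0" --pt "0 0 2.5 0 0 0" --pt "0 0 2 0 0 0" --pt "0 0 1.2 0 0 0" --pt "0 0 0.7 0 0 0" --pt "0 0 0 0 0 0" --pt "0 0 0 0 0 0" --pt "0 0 0 0 0 0"

```text
clock: 4.28
tool_pos: [0.5729, 0.1375, 0.0276]
orientation: [179.9, 0.1, 149.0]
force: [-0.9, -0.4, 0.2]
opening: 0.0869
gripper_force: 0.0
```

>>> play_rows --pt "0 0 0 0 0 0" --pt "0 0 0 0 0 0" --pt "0 0 0 0 0 0" --pt "0 0 0 0 0 0" --pt "0 0 0 0 0 0" --pt "0 0 0 0 0 0" --pt "0 0 0 0 0 0" --pt "0 0 0 0 0 0" --pt "0 0 0 0 0 0" --pt "0 0 0 0 0 0" --grip 3.5

```text
clock: 5.12
tool_pos: [0.5722, 0.137, 0.0266]
orientation: [180.0, 0.0, 149.0]
force: [-1.9, 0.2, 2.2]
opening: 0.0479
gripper_force: 29.8
```

>>> play_rows --pt "0 0 -1 0 0 0" --pt "0 0 -2 0 0 0" --pt "0 0 -3 0 0 0" --pt "0 0 -3 0 0 0" --pt "0 0 -3 0 0 0" --pt "0 0 -3 0 0 0" --pt "0 0 0 0 0 -6.6" --pt "0 0 0 0 0 -6.6" --pt "0 0 0 0 0 -6.6" --pt "0 0 0 0 0 -6.6" --pt "0 0 0 0 0 -6.6" --pt "0 0 0 0 0 -6.6" --pt "0 0 0 0 0 -6.6" --pt "0 0 0 0 0 0" --pt "0 0 0 0 0 0"

```text
clock: 6.37
tool_pos: [0.5719, 0.1368, 0.1769]
orientation: [180.0, -0.0, -165.0]
force: [0.3, 0.8, -1.3]
opening: 0.0478
gripper_force: 29.8
```

```bash
python3 -c "
from h import *
go(.663,-.116,.2,195.3); print(get_obs()['opening'],get_obs()['gripper_force'],get_obs()['joint_pos'])"
```

```text
shift cm [ -2.27 -26.78  -2.32] turn z -0.3 tool [0.5719 0.1368 0.1769] [ 1.8000e+02 -1.0000e-02 -1.6503e+02] clock 6.3667
0.04782957523817124 29.830450415611267 [ 3.24874434e+01  1.55114807e+01 -1.60372106e+01 -6.74998504e-03
 -5.84568534e+01 -1.07509108e+02]
```

>>> play_rows --pt "-0.3 -2.7 -0.3 0 0 0" --pt "-0.3 -2.7 -0.3 0 0 0" --pt "-0.3 -2.7 -0.3 0 0 0" --pt "-0.3 -2.7 -0.3 0 0 0" --pt "-0.3 -2.7 -0.3 0 0 0" --pt "-0.3 -2.7 -0.3 0 0 0" --pt "-0.3 -2.7 -0.3 0 0 0" --pt "-0.2 -2.7 -0.2 0 0 0" --pt "0 -2.7 0 0 0 0" --pt "0 -2.5 0 0 0 0" --pt "0 0 0 0 0 0" --pt "0 0 0 0 0 0"

```text
clock: 7.37
tool_pos: [0.6643, -0.117, 0.1991]
orientation: [180.0, -0.1, -165.2]
force: [-0.7, 0.2, -1.9]
opening: 0.0481
gripper_force: 29.8
```

```bash
python3 look.py w2.png
```

```text
[ 0.59047794 -0.13733691  0.33859534] [ 1.63533052e+02 -2.28493308e-02  1.04848366e+02]
blue_module [([0.432, 0.101, 0.018], 0.74, [510.3, 24.8]), ([0.738, 0.163, 0.044], 0.71, [451.6, 289.6]), ([0.642, -0.124, 0.206], 0.55, [257.1, 216.6])]
blue_module [([0.665, -0.117, 0.172], 0.58, [258.2, 231.3]), ([0.761, 0.183, 0.0], 0.46, [436.2, 286.5])]
test_nest [([0.547, -0.144, 0.019], 0.8, [262.2, 72.4])]
test_nest [([0.548, -0.142, 0.003], 0.8, [263.2, 75.6])]
[[214.0, 150.0], [306.0, 150.0], [306.0, 302.0], [214.0, 302.0]] [ 0.728 -0.098] [0.105 0.206] [104.8  17.8]
shift cm [ 2.66e+00  2.66e+01 -2.00e-02] turn z 47.2 tool [ 0.6644 -0.1147  0.1998] [ 1.800e+02  1.000e-02 -1.648e+02] clock 7.6167
```

View pics/w2.png

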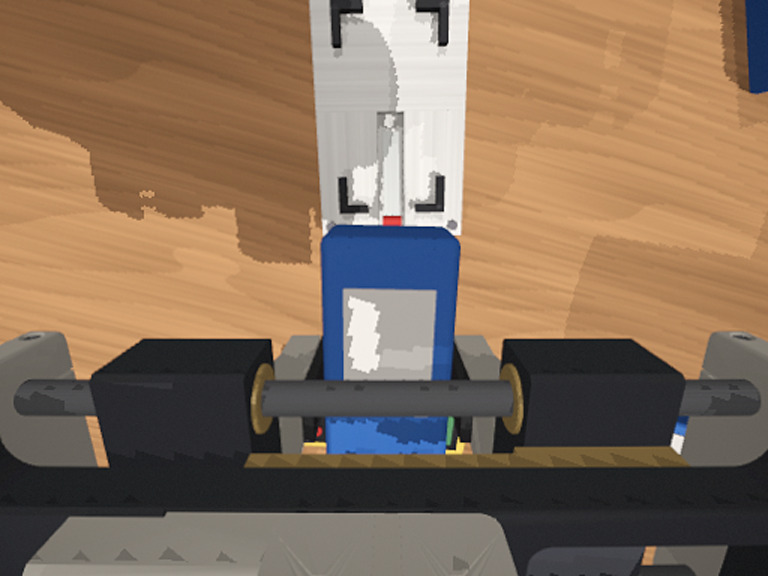

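The picture shows the held module at (390,340) lying square to the nest. The nest's near brackets have outer corners at (340,212) and (444,212), with the far ones at y≈47 in columns 331 and 449. The lever runs from (390,115) to the red roller at (392,221).

```bash
python3 - <<'E'
from h import *
s=snapshot('wrist'); P=lambda u,v,z: px2w(s,u/1.5,v/1.5,z)[:2]
o=get_obs(); t=o['tool_pos']
lf,rf,ln,rn=[P(*a,.03) for a in [(331,47),(449,46),(340,211),(444,211)]]
f=(lf+rf)/2; n=(ln+rn)/2; d=n-f; a=np.arctan2(d[1],d[0]); x=np.array([np.cos(a),np.sin(a)])
print('width',np.linalg.norm(lf-rf),np.linalg.norm(ln-rn),'yaw',np.degrees(a))
el,er=P(320,235,.02),P(461,235,.02); e=(el+er)/2
print('edge width',np.linalg.norm(el-er))
print('centre est edge',e-.09*x,'inner',(P(355,206,.03)+P(430,206,.03))/2-.065*x, 'far edges along',(f-e)@x)
for y,z in((238,t[2]+.0074),(226,t[2]-.0266)):
    m=(P(322,y,z)+P(460,y,z))/2; q=m-t[:2]; print('module end rel tcp',q, q@x)
print('lateral of centre line at centre',t[:2])
E
```

```text
width 0.08107068023285688 0.0794568585348974 yaw 16.123151699305538
edge width 0.11311054396801078
centre est edge [ 0.55175687 -0.14421084] inner [ 0.55251825 -0.14217736] far edges along -0.1316634731036722
module end rel tcp [-0.0533007  -0.01361566] -0.05498533817712412
module end rel tcp [-0.05281214 -0.01310403] -0.05437390861067355
lateral of centre line at centre [ 0.66449076 -0.11469607]
```

```bash
python3 -c "
from h import *
go(.550,-.144,.0466,195.6)"
```

```text
shift cm [11.82  0.18 15.32] turn z -0.4 tool [ 0.6645 -0.1147  0.1998] [ 1.8000e+02  2.0000e-02 -1.6478e+02] clock 7.6667
```

>>> play_rows --pt "1 0.2 0 0 0 -0.4" --pt "2 0 0 0 0 0" --pt "3 0 0 0 0 0" --pt "3 0 0 0 0 0" --pt "2 0 0 0 0 0" --pt "0.8 0 0 0 0 0" --pt "0 0 2 0 0 0" --pt "0 0 3 0 0 0" --pt "0 0 3 0 0 0" --pt "0 0 2 0 0 0" --pt "0 0 0.5 0 0 0" --pt "0 0 0 0 0 0" --pt "0 0 0 0 0 0" --pt "0 0 0 0 0 0"

```text
clock: 8.83
tool_pos: [0.5516, -0.1452, 0.0962]
orientation: [-179.9, 0.1, -164.4]
force: [-0.1, -0.4, -1.9]
opening: 0.0477
gripper_force: 29.8
```

```bash
python3 - <<'E'
from h import *
go(.550,-.144,.0466,195.6); print(get_obs()['opening'])
s=snapshot('wrist');save(s,'w3.png',None,1.5)
E
```

```text
shift cm [0.13 0.17 4.96] turn z 0.0 tool [ 0.5516 -0.1452  0.0962] [-1.7995e+02  1.4000e-01 -1.6438e+02] clock 8.8333
0.04772741497201821
```

View pics/w3.png

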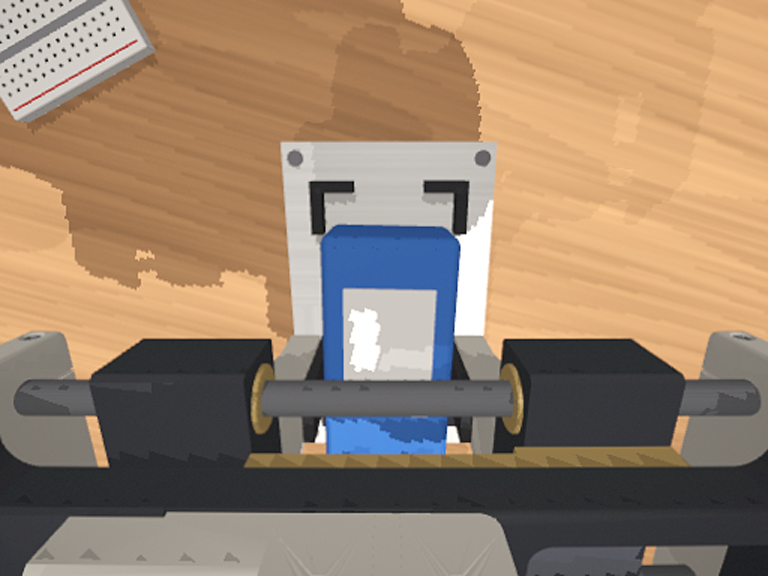

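The picture shows the module centred between the far brackets (310..468, middle 389; module middle 391). I'll check the distance along x.

```bash
python3 - <<'E'
from h import *
s=snapshot('wrist'); t=get_obs()['tool_pos']; a=np.radians(195.6); x=np.array([np.cos(a),np.sin(a)]); y=np.array([-x[1],x[0]])
for v,z,us,k in((142,.02,(281,495),.09),(193,.03,(325,454),.065)):
    p=[px2w(s,u/1.5,v/1.5,z)[:2]-t[:2] for u in us]; print(k,[(q@x).round(4) for q in p],[(q@y).round(4) for q in p])
E
```

```text
0.09 [np.float64(0.0899), np.float64(0.09)] [np.float64(0.0545), np.float64(-0.0544)]
0.065 [np.float64(0.0652), np.float64(0.0652)] [np.float64(0.0316), np.float64(-0.0331)]
```

Centred. I'll lower it the 4.96 cm to the floor, going gently at the end.

>>> play_rows --pt "0 0 1.2 0 0 0" --pt "0 0 1.2 0 0 0" --pt "0 0 0.8 0 0 0" --pt "0 0 0.6 0 0 0" --pt "0 0 0.4 0 0 0" --pt "0 0 0.3 0 0 0" --pt "0 0 0.2 0 0 0" --pt "0 0 0 0 0 0" --pt "0 0 0 0 0 0" --pt "0 0 0 0 0 0"

```text
clock: 9.77
tool_pos: [0.5505, -0.1454, 0.0479]
orientation: [-180.0, 0.0, -164.4]
force: [-0.1, -0.4, -2.0]
opening: 0.0481
gripper_force: 29.8
```

>>> play_rows --pt "0 0 0.1 0 0 0" --pt "0 0 0.1 0 0 0" --pt "0 0 0 0 0 0" --pt "0 0 0 0 0 0"

```text
clock: 10.1
tool_pos: [0.5506, -0.1454, 0.0466]
orientation: [-180.0, 0.0, -164.4]
force: [-2.3, 2.3, 7.6]
opening: 0.0479
gripper_force: 29.8
```

Contact is felt (7.6 N up at the expected height), so I'll release and retreat.

>>> play_rows --pt "0 0 0 0 0 0" --pt "0 0 0 0 0 0" --pt "0 0 0 0 0 0" --pt "0 0 0 0 0 0" --pt "0 0 0 0 0 0" --pt "0 0 0 0 0 0" --pt "0 0 0 0 0 0" --pt "0 0 0 0 0 0" --grip 7.5

```text
clock: 10.77
tool_pos: [0.5503, -0.1454, 0.0455]
orientation: [180.0, -0.0, -164.4]
force: [-0.5, -0.3, 0.0]
opening: 0.0748
gripper_force: 0.0
```

>>> play_rows --pt "0 0 -0.5 0 0 0" --pt "0 0 -1 0 0 0" --pt "0 0 -2 0 0 0" --pt "0 0 -3 0 0 0" --pt "0 0 -3 0 0 0" --pt "0 0 -3 0 0 0" --pt "0 0 -2 0 0 0" --pt "-3 0 0 0 0 0" --pt "-3 0 0 0 0 0" --pt "-3 0 0 0 0 0" --pt "-1 0 0 0 0 0" --pt "0 0 0 0 0 0" --pt "0 0 0 0 0 0"

```text
clock: 11.85
tool_pos: [0.6464, -0.1184, 0.1905]
orientation: [180.0, -0.0, -164.4]
force: [-1.1, 0.2, 0.9]
opening: 0.0749
gripper_force: 0.0
```

```bash
python3 look.py w4.png
```

```text
[ 0.57276194 -0.13964221  0.33004978] [ 1.63522681e+02 -1.98404862e-02  1.05599779e+02]
blue_module [([0.549, -0.148, 0.053], 0.88, [255.5, 86.4]), ([0.424, 0.096, 0.014], 0.87, [506.9, 36.5])]
blue_module [([0.552, -0.148, 0.018], 0.72, [255.8, 92.0])]
test_nest [([0.539, -0.14, 0.018], 0.56, [266.2, 82.2])]
test_nest []
[[234.0, 145.0], [234.0, 25.0], [284.0, 25.0], [284.0, 145.0]] [ 0.548 -0.145] [0.117 0.049] [-165.8  105.6]
shift cm [ 0.6  26.51 -0.89] turn z 47.6 tool [ 0.6459 -0.1188  0.1911] [-1.8000e+02  2.0000e-02 -1.6443e+02] clock 12.1
```

View pics/w4.png

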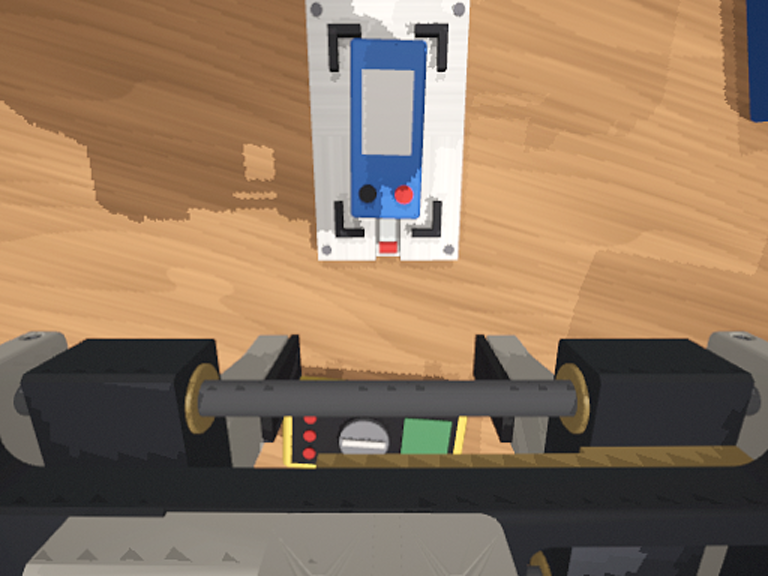

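The picture shows the module seated square between the four brackets (pocket px 340–440 by 30–232, module 351–425 by 40–217). The lever runs out under its end with the red roller low at (388,247). Nothing touches it, so I'm handing in.

```bash
python3 -c "
from h import *
print(close_job())"
```

```text
the job is handed in; nothing more can be done
None
```

I set the small blue module down flat and centred between the brackets, resting on the switch lever, let go of it and handed the job in at about 12 s; the orange module was not touched, and no verdict or lever reading came back.

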